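Pull the strainer's retaining ring

TASK

Take the hooked pick from its forked stand, work its foot through the strainer housing's notch under the end of the split retaining ring, and lift the ring out of its groove with the pick alone. Set the ring down, still on the pick rather than dropped, so that it ends up lying flat in the shallow parts tray, then hang the pick back in its fork. Leave the loose end cap and short tube near the housing where they are.

Things in the scene. Friction and masses are not known exactly. Their poses are not given: they have to be found in the camera images.
- housing: Fixed round steel strainer housing, 144 mm across, 54 mm high. Origin: its axis, at the table. Outer wall radius 60.5-72 mm; inside it the groove, floor 45 mm high; inner lip radius 44-46.5, top 48 mm high; within radius 44 an open well, floor 12 mm high. A radial notch is cut through wall, groove and lip towards its +x. Pipe stub towards its -x, 116 mm from axis, 44 mm high.
- notch (a point): Middle of the housing's pry notch: 53 mm from the axis towards the housing's +x, at groove floor height (45 mm), where the ring's underside lies. The notch is a 22 degree wedge, 18 mm wide at the lip, 20 mm under the ring, 25 mm at the outside; its floor is 25 mm above the table. Axes as the housing's.
- ring: Loose rigid split steel ring (a C), 116 mm outside, 96 mm inside, 7 mm thick, 0.16 kg, lying in the housing's groove with about 2 mm side play, its top 2 mm below the wall's. Origin: centre of the circle, half-way through the thickness; z is its axis, +x points to the middle of its 40 degree gap (36 mm). About 36 degrees from +x towards its +y it bridges the notch.
- ring_end (a point): Middle of the ring's end face nearest the notch: radius 53 mm, 20 degrees from the ring's +x towards its +y, half-way through the thickness. It lies about 15 mm round from the middle of the notch.
- pick_grip (a point): Hooked pick, loose, 0.18 kg: centre of its upright black handle, 24 mm square (faces along its own x and y), 80 mm tall, z up. Below it a steel collar 40 mm square (40 to 46 mm below this point), then an 8 mm round shank on the same axis, ending in a level foot that points to the pick's +x, underside 124 mm below this point.
- pick_foot (a point): Middle of the seat for the ring on top of the pick's foot: 12.5 mm from the shank's axis along the pick's +x, 119 mm below the handle centre. The foot is 8 mm wide, 5 mm thick, reaches 25 mm from the axis; its last 4 mm carry an upturned lip 4 mm high, so the seat is 17 mm long. Axes as the pick's.
- pick: The same hooked pick; origin at its handle's centre.
- stand: Fixed steel stand. Origin: at the table, below the seat. Base 120 by 100 mm, 12 mm high; a post near its -x edge carries a level fork plate 70 mm wide, 12 mm thick, top 100 mm high. The plate's slot, 16 mm wide, is open to the stand's +x; it runs from 9 mm behind the seat to the plate's edge 30 mm before it.
- stand_seat (a point): Where the pick hangs: in the fork's slot, at the plate's top. The collar lies on the plate, the handle centre 46 mm above this point, the foot towards the stand's +x. It can be lifted some 10 mm and drawn out to +x, and goes back the same way. Axes as the stand's.
- tray: Fixed square grey open tray, 220 by 220 mm outside, 5 mm walls 26 mm high, empty, on the other side of the housing from the stand. Origin: centre of its underside, on the table; its floor is about 5 mm higher. A ring laid down from upright tends to slide some 10 to 40 mm on the floor as it tips over.
- cap: Loose bystander: round steel end cap, 64 mm across, 20 mm high; origin at its underside.
- ferrule: Loose bystander: short upright steel tube, 50 mm across, 45 mm high; origin at its underside.
Things that resemble listed ones, but are neither listed nor needed, are in the scene too. Of the things that look like the pick, the middle-sized one is meant.

How it is judged (in metres and radians):
On the way, in this order (a step that is already met when the one before it is completed fails the run):
1. the pick raises the ring's end more than 30 mm above the groove floor (z of ring_end in the frame of notch above 0.03 m and contact force between pick and ring above 0.1 N), for 0.05 s.
2. the whole ring hangs on the pick, clear of the housing and of the fingers (z of ring in the frame of notch above 0.05 m and contact force between pick and ring above 0.3 N and contact force between ring and housing below 0.05 N and contact force between ring and the fingers below 0.05 N), for 0.2 s.
3. the ring comes down in the tray while it is still on the pick (x of ring in the frame of tray between -0.11 and 0.11 m and y of ring in the frame of tray between -0.11 and 0.11 m and contact force between ring and tray above 0.1 N and contact force between pick and ring above 0.03 N), for 0.05 s.
4. the ring lies flat in the tray, free of the pick (x of ring in the frame of tray between -0.055 and 0.055 m and y of ring in the frame of tray between -0.055 and 0.055 m and z of ring in the frame of tray below 0.016 m and (angle between ring's own z axis and vertical below 0.12 rad or angle between ring's own z axis and vertical above 3.02 rad) and contact force between pick and ring below 0.02 N), for 0.2 s.
At the end, for the whole second after the job is handed in: The ring lies flat (0.12 rad, either face) at rest on the tray floor, centre within 55 mm of the tray centre along both tray axes. The pick hangs still and upright (0.1 rad) in the fork, collar on the plate (5 mm), within 10 mm sideways of the seat and -12 to +16 mm along the slot (all of step 4 and x of pick_grip in the frame of stand_seat between -0.012 and 0.016 m and y of pick_grip in the frame of stand_seat between -0.01 and 0.01 m and z of pick_grip in the frame of stand_seat between 0.041 and 0.051 m and angle between pick_grip's own z axis and vertical below 0.1 rad and linear speed of each of ring, pick below 0.02 m/s); the robot touches nothing.
It fails at once if the end cap or the short tube is moved by more than 40 mm (distance of any of cap, ferrule from where it was at the start of the episode above 0.04 m).
It fails at once if the fingers press on the ring (more than 2 N) (contact force between ring and the fingers above 2 N).
It also fails if it takes over 67 s, if anything falls off the work surface, if the arm or the gripper's body presses on something with over 40 N, if the wrist force passes 120 N, or if a joint passes its speed limit or range.

ROBOT

A 7-joint arm with a two-finger parallel gripper is mounted at the origin on the work surface. World frame = base frame: x ahead of the robot, y to its left, z up, the work surface at z = 0. Lengths are in mm, angles in rad, forces in N, time in s.
With the tool pointing down it reaches from about 425 to 875 mm from the base axis. Payload 9.9 kg.
Tool frame: the origin (TCP) lies at the centre of the arm's flange, where the gripper is bolted on; the fingertips stand 173 mm ahead of it and the grasp point (between the pads) lies 155 mm ahead of it; z points along the fingers, y is the line along which they close (so a half turn about z gives the same grasp; the last joint's range is limited). The gripper opens to 85 mm and grips with 20 to 120 N. Pads are 22 mm wide; open, the fingers measure 114 mm over their backs; the gripper's body (76 mm by 85 mm) begins 54 mm behind the grasp point. The pads swing forward as they close: fully open they stand 13 mm farther back than shut.
Start: joints at [1.214, 0.576, 0.025, 1.437, -0.015, 1.129, -0.057], TCP at [181.869, -650.044, 404.689] pointing down, gripper open.
Joint ranges: [-2.76, 2.76], [-0.34, 2.15], [-1.52, 1.57], [0.19, 2.46], [-1.09, 4.23], [0.17, 1.99], [-2.82, 2.82]. Speed limits (rad/s): [2.22, 2.22, 3.01, 3.01, 3.14, 3.14, 3.14].

INTERFACE

Orientations are given as a unit quaternion [x, y, z, w].
In Python, from rig import * gives the robot as it stands.
- The arm moves only by the tool move_arm, never from a script. Its argument "motion" is a list that holds one entry, the list of rows, each a list of 5 numbers: the shift along the tool's x, y, z in m, then the turn about the tool's z in rad, then the closure, from 0 (fully open) to 1 (shut). A call has 1 to 20 rows; each row shifts and turns the commanded pose from where the row before left it, along the tool's axes as they then stand; what a row does not reach is not made up. A row lasts 1/12 s, in which the tool goes at most 41.7 mm and 7.16 degrees, less where a joint would pass 70% of its speed; a pose out of reach is approached as far as the arm can. A call with a gripper value outside its range is refused whole. The fingers move at their own pace and stop on an object; the grip force is fixed at half the most. Time passes only in rows, so rows that do not move let the fingers close. It gives the time, the measured TCP pose, the force, the opening and the grip force at its end, in the units of the state.
- state(): the state, without advancing time (a new reading comes with each control period).
- read_camera(name): name is "side" or "top"; returns the picture (384x512x3 uint8, red, green, blue); there is no depth.
- calibration(name): a dict with "fov_y" (degrees; the focal length in pixels is half the picture's height over the tangent of half this angle, whatever the lens; pixels are square), "cx", "cy" (the principal point, pixels), "rvec" (rotation vector, rad) and "tvec" (3), from world to camera coordinates, as OpenCV has them. Camera axes: x right, y down, z forward; pixel columns grow to the right and rows downward; lengths in mm; the calibration is good to about 2 mm. A picture is of the moment at which its call begins. calibration takes no time and is no camera call.
- close_job(): hands the job in; it is judged then, once.
The state is a dict: "time": time; "qpos": joint angles; "joint_vel": joint speeds; "effort": joint torques, N m; "tool_pos": TCP position; "tcp_rot": TCP orientation; "wrist_force": force on the tool from outside, world axes, zero at the start; "wrist_torque": the same for the moment, N m; "opening": finger opening in mm; "gripper_force": force on a finger pad.
Only numpy, scipy, OpenCV 4.12 (cv2) and the standard library are available. Lean on these libraries where they do the work, as an engineer would, in place of code of your own. Each camera call takes 0.05 s, during which the arm holds its last target. There are 200 camera calls.

## Working session

There is one attempt and no reset: what is moved stays moved. The work goes in short steps, Python scripts to look and compute and a tool call to move; the robot and the scene stay as the last step left them, time stands still between calls to the robot, and variables do not carry over. Pictures are saved under pics/ and viewed, at most 10 in all, crops included, and the job is handed in when it is done.

Besides the shell and the picture viewer there is one more tool, called after "Emit:" as name([rows], argument=value, ...), one row to a line, values as JSON. move_arm: Moves the arm, as the interface text tells. Its arguments: {"type":"object","properties":{"motion":{"type":"array","items":{"type":"array","items":{"type":"array","items":{"type":"number"}}}}},"required":["motion"]}

```bash
mkdir -p pics; ls
python3 - <<'E'
from rig import *
import cv2
for n in("side","top"):
    im=read_camera(n); cv2.imwrite(f"pics/{n}0.png",im[:,:,::-1]); print(n,calibration(n))
s=state(); print(s)
E
```

```text
pics
side {'fov_y': 42.800929842668396, 'cx': 245.04964475200913, 'cy': 191.53034237326116, 'rvec': array([ 0.62897592, -2.66457827,  1.14299951]), 'tvec': array([ 390.54391401,  256.71660377, 1189.58293656])}
top {'fov_y': 43.19094197078034, 'cx': 264.12663828084976, 'cy': 190.42496073184444, 'rvec': array([ 2.15869067, -2.13836572,  0.11894054]), 'tvec': array([ -37.61243136,  474.50240458, 1214.5698584 ])}
{'time': 0.1, 'qpos': array([ 1.21421381,  0.57643417,  0.02486221,  1.4377701 , -0.01497923,
        1.12898343, -0.05648891]), 'joint_vel': array([ 0.00140831, -0.00256279,  0.00089265, -0.0034136 ,  0.00016863,
       -0.00088963,  0.00102112]), 'effort': array([ 5.75875209e-03, -7.67298102e+01,  2.25811511e+00, -2.86607033e+01,
        1.60423969e-02,  8.48506432e-03,  8.30547970e-05]), 'tool_pos': array([ 181.82969784, -649.9167498 ,  403.95738995]), 'tcp_rot': array([ 9.90710106e-01,  1.35988932e-01, -1.44062237e-04, -6.90298923e-04]), 'wrist_force': array([-0.7262578 ,  0.3044944 ,  0.50310512]), 'wrist_torque': array([-0.00706973,  0.02012639,  0.00024292]), 'gripper_force': 0.0, 'opening': 85.01407812034256}
```

View pics/top0.png

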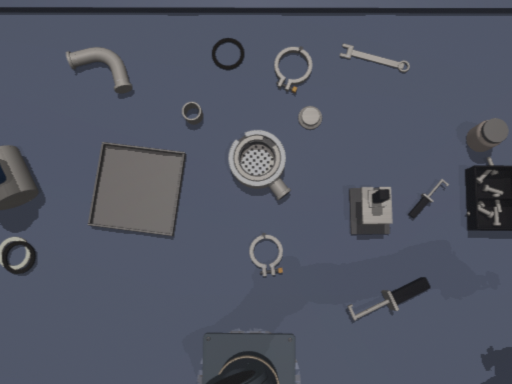

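View pics/side0.png

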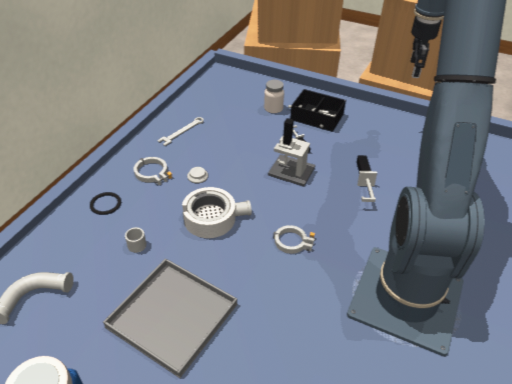

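The top view shows the housing at about (257,160) with its stub to the lower right, the stand at (375,208), the tray at (138,190), the cap at (310,117) and the ferrule at (192,112). Next I'll enlarge both views.

```bash
cat > h.py <<'E'
import numpy as np, cv2
from rig import *
def cam(n):
    c=calibration(n); f=192/np.tan(np.radians(c['fov_y']/2))
    K=np.array([[f,0,c['cx']],[0,f,c['cy']],[0,0,1]]); return K,np.float64(c['rvec']),np.float64(c['tvec'])
def ray(n,p):
    K,r,t=cam(n); R=cv2.Rodrigues(r)[0]
    return -R.T@t, R.T@np.linalg.inv(K)@np.array([p[0],p[1],1.])
def onz(n,p,z):
    o,d=ray(n,p); return o+d*(z-o[2])/d[2]
def proj(n,P):
    K,r,t=cam(n); return cv2.projectPoints(np.float64(P).reshape(-1,1,3),r,t,K,None)[0].reshape(-1,2)
def tri(p,q):
    a,u=ray("top",p); b,v=ray("side",q)
    s=np.linalg.lstsq(np.c_[u,-v],b-a,rcond=None)[0]; A=a+u*s[0];B=b+v*s[1]
    return (A+B)/2,np.linalg.norm(A-B)
def crop(im,x,y,w,h,k,name):
    cv2.imwrite("pics/"+name,cv2.resize(im[y:y+h,x:x+w,::-1],None,fx=k,fy=k,interpolation=cv2.INTER_CUBIC))
E
python3 - <<'E'
from h import *
t=read_camera("top"); s=read_camera("side")
crop(t,220,120,100,100,6,"a.png")
a=cv2.resize(t[120:210,220:300],None,fx=5,fy=5,interpolation=cv2.INTER_CUBIC)
b=cv2.resize(t[170:245,340:404],None,fx=6,fy=6,interpolation=cv2.INTER_CUBIC)
c=np.zeros((450,400+b.shape[1],3),np.uint8); c[:,:400]=a; c[:450,400:]=b
cv2.imwrite("pics/topc.png",c[:,:,::-1])
crop(s,175,110,150,130,5,"sidec.png")
for n,p,z in [("top",(257,160),54),("top",(138,190),0),("top",(375,205),100),("top",(310,117),20),("top",(192,112),45)]: print(p,onz(n,p,z))
E
```

```text
(257, 160) [549.38002496 -14.63988641  54.        ]
(138, 190) [476.93345625 300.16929308   0.        ]
(375, 205) [ 432.88037833 -300.98148519  100.        ]
(310, 117) [ 671.96001824 -151.70579704   20.        ]
(192, 112) [676.31629657 155.81519954  45.        ]
```

View pics/topc.png

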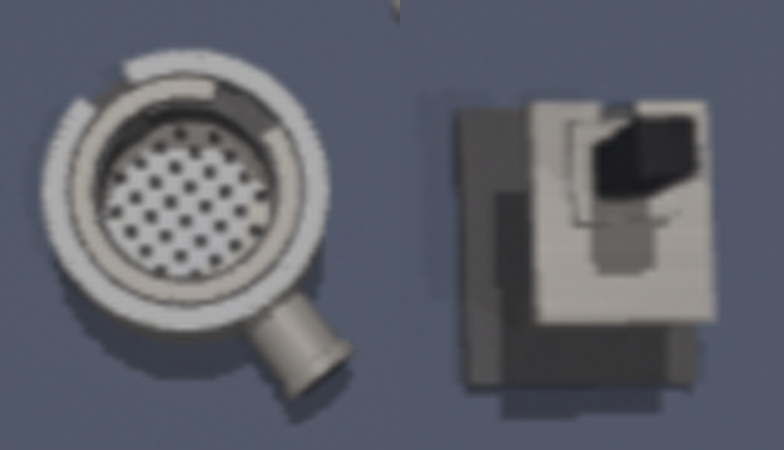

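View pics/sidec.png

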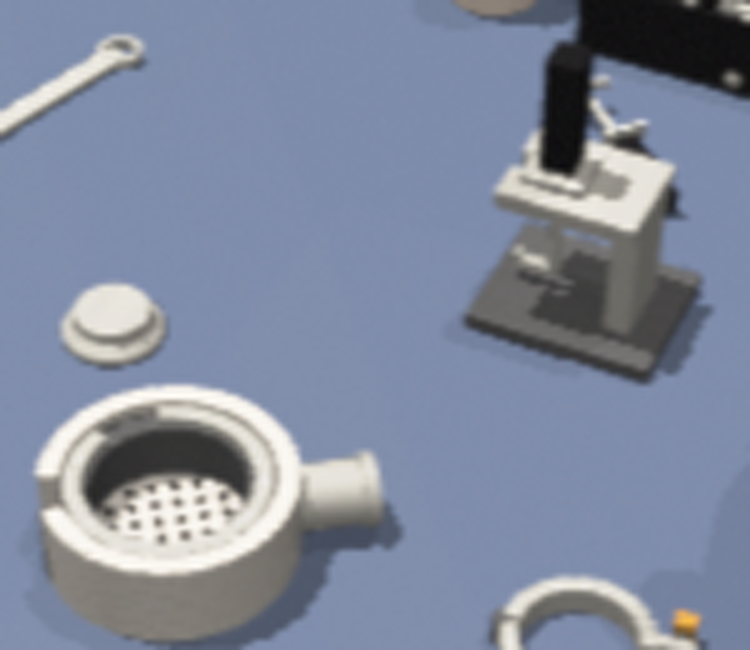

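Housing and ring are clear in the top crop: the notch opening is near (100,85), the ring gap runs from (215,88) to (272,133), and the stub points to (320,370). In the stand crop the plate's top corners are (530,103), (708,101), (715,322) and (535,323), with the slot mouth at (602–636,103). The side crop shows the foot pointing away from the post.

Run:
```python
from h import *
H=lambda a,z:onz("top",(220+a[0]/5-.4,120+a[1]/5-.4),z)[:2]
S=lambda a,z:onz("top",(340+(a[0]-400)/6-.4,170+a[1]/6-.4),z)[:2]
# housing circle fit
P=np.array([H(p,54) for p in [(42,190),(328,190),(185,49),(185,331),(75,280),(295,280),(285,85)]])
A=np.c_[2*P,np.ones(len(P))]; s=np.linalg.lstsq(A,(P**2).sum(1),rcond=None)[0]; c=s[:2]
print("housing",c,np.sqrt(s[2]+c@c))
# top-face mask check
t=read_camera("top"); g=cv2.cvtColor(t,cv2.COLOR_RGB2GRAY)
def az(p,z): d=H(p,z)-c; return np.degrees(np.arctan2(d[1],d[0])).round(1),np.hypot(*d).round(1)
print("notch",az((80,100),54),az((125,66),54)); print("stub",az((320,368),38),az((293,342),44))
print("ring ends",az((215,88),52),az((272,133),52))
K=[S(p,100) for p in [(530,103),(708,101),(715,322),(535,323)]]; print("plate",K)
print("slot mouth",S((602,103),100),S((636,103),100))
print("handle top",S((668,148),186))
B=[S(p,12) for p in [(460,110),(465,387)]]+[S((697,387),12)]; print("base",B)
m=lambda x,y:onz("top",(x,y),26)[:2]
print("tray",[m(*p) for p in [(102,143),(186,153),(172,236),(90,227)]])
```

```text
housing [556.42464463 -13.7388528 ] 72.87515467201123
notch (np.float64(50.1), np.float64(70.9)) (np.float64(26.6), np.float64(70.8))
stub (np.float64(-142.3), np.float64(113.0)) (np.float64(-144.3), np.float64(94.7))
ring ends (np.float64(-15.3), np.float64(54.6)) (np.float64(-56.1), np.float64(52.7))
plate [array([ 476.80153865, -268.74881146]), array([ 478.20966368, -340.11006119]), array([ 389.40906769, -340.8924115 ]), array([ 388.32992029, -269.42758329])]
slot mouth [ 477.04298865 -297.62287959] [ 477.15694266 -311.25019727]
handle top [ 448.61021828 -303.74598084]
base [array([ 485.50458059, -254.75371367]), array([ 366.01139028, -255.48065261]), array([ 366.98663814, -354.31465237])]
tray [array([596.94140737, 392.96786234]), array([571.88157767, 171.53470661]), array([356.16475752, 200.68915537]), array([377.04328748, 412.26908833])]
```

Run:
```python
from h import *
t=read_camera("top"); s=read_camera("side")
f=lambda im,x,y:cv2.resize(im[y:y+46,x:x+46],(400,400),interpolation=cv2.INTER_CUBIC)
a=np.hstack([f(t,230,126),f(s,178,182)]); a=cv2.convertScaleAbs(a,alpha=1.15)
cv2.imwrite("pics/z.png",a[:,:,::-1])
c=np.array([556.4,-13.7])
for n,x0,y0 in(("top",230,126),("side",178,182)):
  for az in (-56,-36,-16,2,22,38):
    P=np.r_[c+53*np.array([np.cos(np.radians(az)),np.sin(np.radians(az))]),52]
    p=proj(n,P)[0]; print(n,az,((p-[x0,y0]+.5)*400/46).round())
```

```text
top -56 [388. 179.]
top -36 [344. 135.]
top -16 [288. 107.]
top 2 [232. 100.]
top 22 [171. 113.]
top 38 [127. 137.]
side -56 [252.  91.]
side -36 [197. 103.]
side -16 [149. 127.]
side 2 [117. 157.]
side 22 [ 98. 197.]
side 38 [ 97. 230.]
```

View pics/z.png

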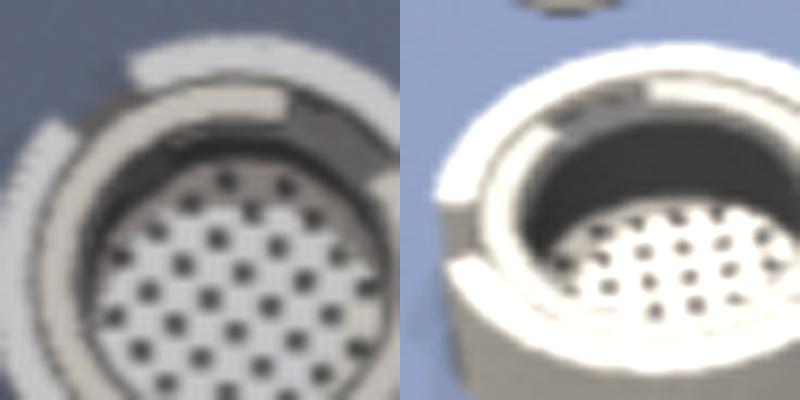

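The zoom shows the ring gap at azimuth −16° to −56° and the notch at +38°. The ring therefore still bridges the notch, but its end is about 54° away instead of 16°. The foot can still lift it there. First, turn and go to the pick.

Emit:
move_arm([
  [[0, 0, 0, -0.119, 0], [0, 0, 0, -0.119, 0], [0, 0, 0, -0.119, 0], [0, 0, 0, -0.119, 0], [0, 0, 0, -0.119, 0], [0, 0, 0, -0.119, 0], [0, 0, 0, -0.119, 0], [0, 0, 0, -0.119, 0], [0, 0, 0, -0.119, 0], [0, 0, 0, -0.119, 0], [0, 0, 0, -0.119, 0], [0.03, 0.023, 0, 0, 0], [0.03, 0.023, 0, 0, 0], [0.03, 0.023, 0, 0, 0], [0.03, 0.023, 0, 0, 0], [0.03, 0.023, 0, 0, 0], [0.03, 0.023, 0, 0, 0], [0.03, 0.023, 0, 0, 0], [0.03, 0.023, 0, 0, 0], [0.03, 0.023, 0, 0, 0]],
])

```text
time: 2.02
tool_pos: [386.6, -376.2, 404.9]
tcp_rot: [0.703, 0.711, -0.0, 0.0]
wrist_force: [0.0, -1.0, 0.3]
opening: 85.1
gripper_force: 0.0
```

```bash
cat >> h.py <<'E'
def st():
    s=state(); q=s['tcp_rot']; R=np.array(cv2.Rodrigues(np.array(q[:3])/max(1e-9,np.linalg.norm(q[:3]))*2*np.arctan2(np.linalg.norm(q[:3]),q[3]))[0])
    print("t",round(s['time'],2),"pos",s['tool_pos'].round(1),"yaw",np.arctan2(R[1,0],R[0,0]).round(4),"z",R[:,2].round(3),"q",s['qpos'].round(2),"F",s['wrist_force'].round(1),"open",round(s['opening'],1),"g",round(float(s['gripper_force']),1)); return s,R
def go(x,y,z):
    s,R=st(); print("tool shift mm",(R.T@(np.array([x,y,z])-s['tool_pos'])).round(1))
E
python3 -c "
from h import *
go(448,-304.2,404)"
```

```text
t 2.02 pos [ 386.6 -376.2  404.9] yaw 1.5815 z [ 0. -0. -1.] q [ 0.96  0.39 -0.39  1.79  0.17  1.    0.51] F [ 0.  -1.   0.3] open 85.1 g 0.0
tool shift mm [71.4 62.2  0.9]
```

Emit:
move_arm([
  [[0.018, 0.0155, 0, 0, 0], [0.018, 0.0155, 0, 0, 0], [0.018, 0.0155, 0, 0, 0], [0.017, 0.0155, 0, 0, 0], [0, 0, 0, 0, 0], [0, 0, 0, 0, 0], [0, 0, 0, 0, 0]],
])

```text
time: 2.6
tool_pos: [446.7, -306.5, 404.6]
tcp_rot: [0.703, 0.711, -0.0, -0.0]
wrist_force: [0.0, -0.8, 0.2]
opening: 85.2
gripper_force: 0.0
```

```bash
python3 -c "
from h import *
go(448,-304.2,301)"
```

```text
t 2.6 pos [ 446.7 -306.5  404.6] yaw 1.5815 z [-0.001 -0.    -1.   ] q [ 0.8   0.4  -0.4   1.78  0.18  1.    0.33] F [ 0.  -0.8  0.2] open 85.2 g 0.0
tool shift mm [  2.4   1.3 103.6]
```

Emit:
move_arm([
  [[0.002, 0.001, 0.02, 0, 0], [0, 0, 0.02, 0, 0], [0, 0, 0.02, 0, 0], [0, 0, 0.02, 0, 0], [0, 0, 0.02, 0, 0], [0, 0, 0.003, 0, 0], [0, 0, 0, 0, 0.3], [0, 0, 0, 0, 0.5], [0, 0, 0, 0, 0.7], [0, 0, 0, 0, 1], [0, 0, 0, 0, 1], [0, 0, 0, 0, 1], [0, 0, 0, 0, 1], [0, 0, 0, 0, 1], [0, 0, 0, 0, 1]],
])

```text
time: 3.85
tool_pos: [448.3, -304.2, 302.7]
tcp_rot: [0.703, 0.711, 0.0, 0.001]
wrist_force: [0.6, 0.7, 5.5]
opening: 23.5
gripper_force: 58.3
```

```bash
python3 -c "
from h import *
go(448,-304.2,301)"
```

```text
t 3.85 pos [ 448.3 -304.2  302.7] yaw 1.5817 z [ 0.001 -0.001 -1.   ] q [ 0.76  0.51 -0.37  1.91  0.26  0.76  0.26] F [0.6 0.7 5.5] open 23.5 g 58.3
tool shift mm [ 0.  -0.3  1.7]
```

The pick is gripped. The well is open, so the foot can enter the notch from inside and point outward, which needs only a 38° wrist turn. Next: lift, draw out along +x, raise and carry.

Emit:
move_arm([
  [[0, 0, -0.004, 0, 1], [0, 0, -0.004, 0, 1], [0, 0, -0.003, 0, 1], [0, 0, 0, 0, 1], [0, 0.012, 0, 0, 1], [0, 0.012, 0, 0, 1], [0, 0.012, 0, 0, 1], [0, 0.012, 0, 0, 1], [0, 0.012, 0, 0, 1], [0, 0, 0, 0, 1], [0, 0, 0, 0, 1]],
])

```text
time: 4.77
tool_pos: [508.9, -303.0, 312.3]
tcp_rot: [0.703, 0.711, 0.0, -0.0]
wrist_force: [0.3, -0.5, -1.5]
opening: 23.3
gripper_force: 58.9
```

```bash
python3 -c "
from h import *
go(508,-304.2,410)
s=read_camera('side'); t=read_camera('top')
a=np.hstack([cv2.resize(s[90:190,250:350],(400,400)),cv2.resize(t[150:250,330:430],(400,400))]);cv2.imwrite('pics/drawn.png',a[:,:,::-1])"
```

```text
t 4.77 pos [ 508.9 -303.   312.3] yaw 1.5828 z [-0.     0.001 -1.   ] q [ 0.69  0.56 -0.37  1.77  0.26  0.85  0.22] F [ 0.3 -0.5 -1.5] open 23.3 g 58.9
tool shift mm [ -1.1  -0.9 -97.7]
```

View pics/drawn.png

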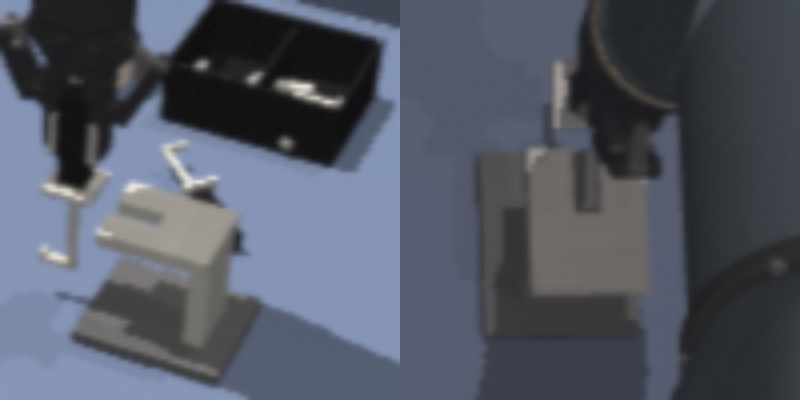

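The side half shows the pick upright in the fingers and clear of the fork, with its foot tip at about (45,258) pointing left (+x). Now I'll raise it and carry it to the housing.

Emit:
move_arm([
  [[0, 0, -0.02, 0, 1], [0, 0, -0.02, 0, 1], [0, 0, -0.02, 0, 1], [0, 0, -0.02, 0, 1], [0, 0, -0.018, 0, 1], [0.015, 0.003, 0, 0, 1], [0.0275, 0.0055, 0, 0, 1], [0.0275, 0.0055, 0, 0, 1], [0.0275, 0.0055, 0, 0, 1], [0.0275, 0.0055, 0, 0, 1], [0.0275, 0.0055, 0, 0, 1], [0.0275, 0.0055, 0, 0, 1], [0.0275, 0.0055, 0, 0, 1], [0.0275, 0.0055, 0, 0, 1], [0.0275, 0.0055, 0, 0, 1], [0.0275, 0.0055, 0, 0, 1], [0.01, 0.002, 0, 0, 1], [0, 0, 0, 0, 1]],
])

```text
time: 6.37
tool_pos: [564.6, 0.3, 410.8]
tcp_rot: [0.702, 0.713, 0.001, -0.0]
wrist_force: [0.0, 0.1, -2.3]
opening: 23.2
gripper_force: 59.2
```

Emit:
move_arm([
  [[0, 0, 0, -0.1, 1], [0, 0, 0, -0.1, 1], [0, 0, 0, -0.1, 1], [0, 0, 0, -0.1, 1], [0, 0, 0, -0.1, 1], [0, 0, 0, -0.1, 1], [0, 0, 0, -0.052, 1], [0, 0, 0, 0, 1], [0, 0, 0, 0, 1]],
])

```text
time: 7.12
tool_pos: [564.5, -4.2, 410.6]
tcp_rot: [0.44, 0.898, -0.0, -0.0]
wrist_force: [-1.1, 0.7, -1.2]
opening: 23.1
gripper_force: 59.1
```

```bash
python3 -c "
from h import *
go(566.6,-5.7,311)
s=read_camera('side'); t=read_camera('top')
a=np.hstack([cv2.resize(s[100:260,150:310],(400,400),interpolation=cv2.INTER_CUBIC),cv2.resize(t[90:210,190:310],(400,400),interpolation=cv2.INTER_CUBIC)]);cv2.imwrite('pics/above.png',a[:,:,::-1])
P=np.array([582,6.5,410-157-124.]);print(proj('side',P),proj('top',P))"
```

```text
t 7.12 pos [564.5  -4.2 410.6] yaw 2.23 z [-0.001 -0.001 -1.   ] q [ 0.34  0.45 -0.61  1.71  0.29  1.07  0.29] F [-1.1  0.7 -1.2] open 23.1 g 59.1
tool shift mm [-2.4  0.9 99.6]
[[194.28385588 186.33882884]] [[247.39470512 140.60338653]]
```

View pics/above.png

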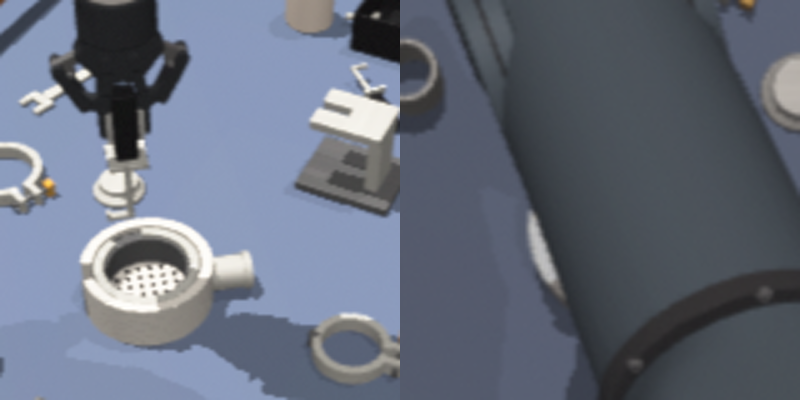

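The side half shows the foot tip at about (110,212) in the crop, which is (194,185) in the full picture and close to the predicted (194,186). The top view is hidden by the arm. I'll descend into the well.

Emit:
move_arm([
  [[-0.0024, 0.001, 0.018, 0, 1], [0, 0, 0.018, 0, 1], [0, 0, 0.018, 0, 1], [0, 0, 0.018, 0, 1], [0, 0, 0.015, 0, 1], [0, 0, 0.012, 0, 1], [0, 0, 0, 0, 1], [0, 0, 0, 0, 1]],
])

```text
time: 7.88
tool_pos: [566.9, -4.2, 311.5]
tcp_rot: [0.439, 0.899, -0.0, -0.0]
wrist_force: [0.1, -0.6, -1.3]
opening: 23.5
gripper_force: 59.2
```

```bash
python3 -c "
from h import *
go(588.3,11.2,311)"
```

```text
t 7.88 pos [566.9  -4.2 311.5] yaw 2.233 z [-0.001 -0.    -1.   ] q [ 0.29  0.56 -0.56  1.83  0.39  0.86  0.21] F [ 0.1 -0.6 -1.3] open 23.5 g 59.2
tool shift mm [-1.  26.3  0.5]
```

Emit:
move_arm([
  [[-0.001, 0.004, 0, 0, 1], [0, 0.004, 0, 0, 1], [0, 0.004, 0, 0, 1], [0, 0.004, 0, 0, 1], [0, 0.004, 0, 0, 1], [0, 0.004, 0, 0, 1], [0, 0.002, 0, 0, 1], [0, 0, 0, 0, 1], [0, 0, 0, 0, 1]],
])

```text
time: 8.63
tool_pos: [588.1, 11.3, 311.6]
tcp_rot: [0.438, 0.899, -0.0, -0.0]
wrist_force: [0.3, -0.7, -2.5]
opening: 23.3
gripper_force: 59.2
```

```bash
python3 -c "
from h import *
go(588.3,11.2,311)
s=read_camera('side')
crop(s,165,130,80,80,7,'in.png')"
```

```text
t 8.63 pos [588.1  11.3 311.6] yaw 2.2339 z [-0.  0. -1.] q [ 0.26  0.59 -0.56  1.78  0.39  0.89  0.19] F [ 0.3 -0.7 -2.5] open 23.3 g 59.2
tool shift mm [-0.2  0.1  0.6]
```

View pics/in.png

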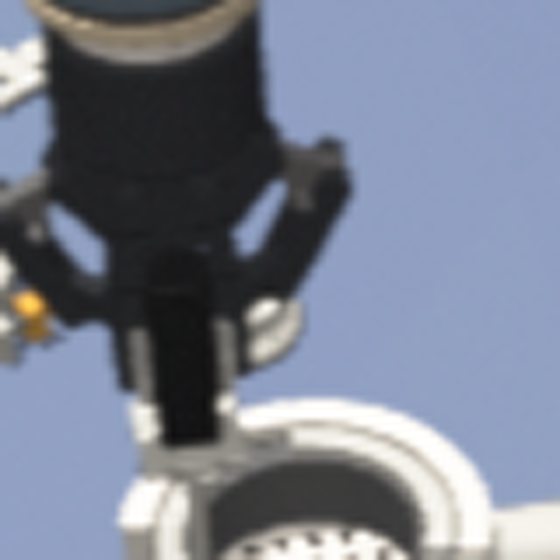

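The side crop shows the shank at about (185,450), standing in the well against the notch, with no wrist load. Next I'll lift the ring along the arc about its far side.

Emit:
move_arm([
  [[0, 0, -0.003, 0, 1], [0, 0, -0.003, 0, 1], [0, 0, -0.003, 0, 1], [0, 0, -0.004, 0, 1], [0, -0.0005, -0.004, 0, 1], [0, -0.0005, -0.004, 0, 1], [0, -0.001, -0.004, 0, 1], [0, -0.001, -0.004, 0, 1], [0, -0.001, -0.004, 0, 1], [0, -0.001, -0.004, 0, 1], [0, -0.0015, -0.004, 0, 1], [0, -0.0015, -0.004, 0, 1], [0, -0.0015, -0.004, 0, 1], [0, 0, 0, 0, 1]],
])

```text
time: 9.85
tool_pos: [580.5, 5.1, 361.6]
tcp_rot: [0.439, 0.899, 0.0, 0.0]
wrist_force: [-0.8, -0.2, -2.8]
opening: 23.4
gripper_force: 59.0
```

```bash
python3 -c "
from h import *
st()
s=read_camera('side')
crop(s,165,130,80,80,7,'lift1.png')"
```

```text
t 9.85 pos [580.5   5.1 361.6] yaw 2.2335 z [ 0.001 -0.    -1.   ] q [ 0.29  0.52 -0.59  1.74  0.34  0.98  0.24] F [-0.8 -0.2 -2.8] open 23.4 g 59.0
```

View pics/lift1.png

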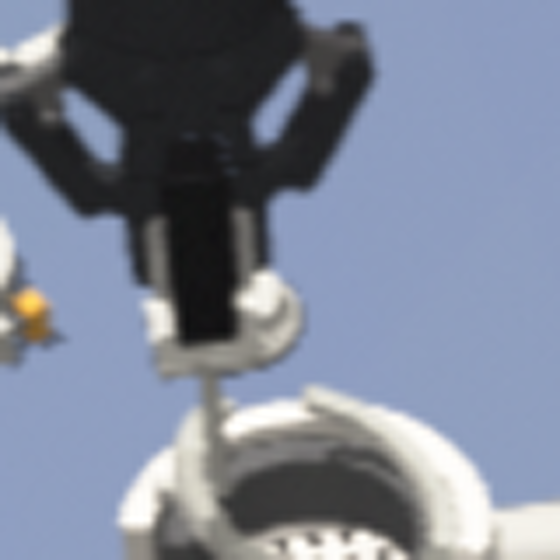

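The ring's near side is raised on the foot around (205,470), with the ring tilted and resting on its far side. I'll continue the arc slowly.

Emit:
move_arm([
  [[0, -0.001, -0.004, 0, 1], [0, -0.002, -0.004, 0, 1], [0, -0.002, -0.004, 0, 1], [0, -0.0025, -0.004, 0, 1], [0, -0.0025, -0.004, 0, 1], [0, -0.003, -0.004, 0, 1], [0, -0.003, -0.004, 0, 1], [0, -0.0035, -0.004, 0, 1], [0, -0.004, -0.004, 0, 1], [0, -0.0045, -0.004, 0, 1], [0, -0.005, -0.004, 0, 1], [0, -0.005, -0.004, 0, 1], [0, -0.006, -0.004, 0, 1], [0, -0.006, -0.003, 0, 1], [0, -0.005, -0.003, 0, 1], [0, -0.003, -0.003, 0, 1], [0, 0, -0.003, 0, 1], [0, 0, -0.003, 0, 1], [0, 0, 0, 0, 1], [0, 0, 0, 0, 1]],
])

```text
time: 11.57
tool_pos: [535.2, -30.1, 427.8]
tcp_rot: [0.438, 0.899, 0.0, 0.0]
wrist_force: [-0.4, -0.4, -3.8]
opening: 23.5
gripper_force: 58.9
```

```bash
python3 -c "
from h import *
st()
s=read_camera('side');cv2.imwrite('pics/n1.png',s[:,:,::-1])"
```

```text
t 11.57 pos [535.2 -30.1 427.8] yaw 2.2341 z [ 0.001  0.    -1.   ] q [ 0.41  0.39 -0.63  1.76  0.26  1.07  0.36] F [-0.4 -0.4 -3.8] open 23.5 g 58.9
```

Emit:
move_arm([
  [[0, 0, -0.003, 0, 1], [0, 0, -0.003, 0, 1], [0, 0, -0.003, 0, 1], [0, 0, -0.003, 0, 1], [0, 0, -0.003, 0, 1], [0, 0, -0.003, 0, 1], [0, 0, -0.004, 0, 1], [0, 0, -0.004, 0, 1], [0, 0, -0.004, 0, 1], [0, 0, -0.004, 0, 1], [0, 0, -0.004, 0, 1], [0, 0, -0.003, 0, 1], [0, 0, 0, 0, 1], [0, 0, 0, 0, 1], [0, 0, 0, 0, 1], [0, 0, 0, 0, 1]],
])

```text
time: 12.95
tool_pos: [534.9, -30.5, 468.5]
tcp_rot: [0.438, 0.899, -0.0, -0.0]
wrist_force: [0.3, 0.1, -2.5]
opening: 23.4
gripper_force: 59.0
```

```bash
python3 -c "
from h import *
st()
s=read_camera('side');crop(s,165,60,110,150,4,'hang.png')
P=[535,-30,192];print(proj('side',P))"
```

```text
t 12.95 pos [534.9 -30.5 468.5] yaw 2.2338 z [-0. -0. -1.] q [ 0.42  0.36 -0.64  1.69  0.23  1.17  0.39] F [ 0.3  0.1 -2.5] open 23.4 g 59.0
[[215.93664306 165.18619087]]
```

View pics/hang.png

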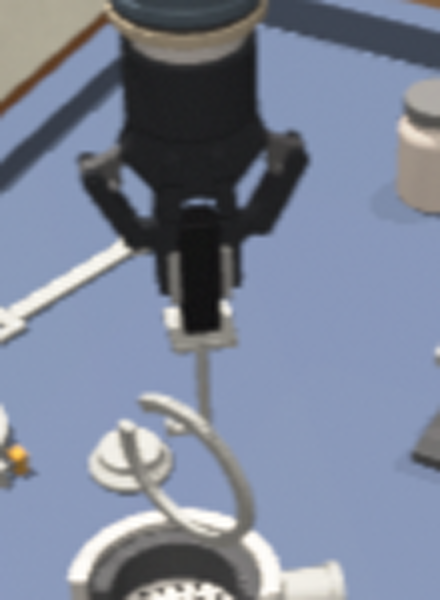

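The ring hangs on the foot at about (195,425), with its gap to the upper left and its bottom at about (210,535), clear of the housing. Next I'll carry it smoothly to the tray.

Emit:
move_arm([
  [[0.001, 0.0003, 0, 0, 1], [0.002, 0.0007, 0, 0, 1], [0.004, 0.0014, 0, 0, 1], [0.006, 0.002, 0, 0, 1], [0.008, 0.0028, 0, 0, 1], [0.01, 0.0035, 0, 0, 1], [0.012, 0.0042, 0, 0, 1], [0.012, 0.0042, 0, 0, 1], [0.012, 0.0042, 0, 0, 1], [0.012, 0.0042, 0, 0, 1], [0.012, 0.0042, 0, 0, 1], [0.012, 0.0042, 0, 0, 1], [0.012, 0.0042, 0, 0, 1], [0.012, 0.0042, 0, 0, 1], [0.012, 0.0042, 0, 0, 1], [0.012, 0.0042, 0, 0, 1], [0.012, 0.0042, 0, 0, 1], [0.012, 0.0042, 0, 0, 1], [0.012, 0.0042, 0, 0, 1], [0.012, 0.0042, 0, 0, 1]],
])

```text
time: 14.67
tool_pos: [466.6, 170.5, 468.8]
tcp_rot: [0.438, 0.899, 0.0, 0.0]
wrist_force: [0.0, -0.9, -3.4]
opening: 23.5
gripper_force: 59.0
```

Emit:
move_arm([
  [[0.012, 0.0042, 0, 0, 1], [0.012, 0.0042, 0, 0, 1], [0.012, 0.0042, 0, 0, 1], [0.012, 0.0042, 0, 0, 1], [0.012, 0.0042, 0, 0, 1], [0.01, 0.0035, 0, 0, 1], [0.008, 0.0028, 0, 0, 1], [0.006, 0.002, 0, 0, 1], [0.004, 0.0014, 0, 0, 1], [0.003, 0.001, 0, 0, 1], [0.002, 0.0007, 0, 0, 1], [0, 0, 0, 0, 1], [0, 0, 0, 0, 1]],
])

```text
time: 15.75
tool_pos: [435.7, 262.1, 468.7]
tcp_rot: [0.439, 0.899, -0.0, 0.0]
wrist_force: [-0.5, 0.2, -3.3]
opening: 23.4
gripper_force: 59.0
```

Run:
```python
from h import *
go(434.6,262.4,395)
s=read_camera('side'); t=read_camera('top')
# background-free check: is the ring hanging? bright blob near predicted
ps,R=st(); 
b=ps['tool_pos']
for n,im in(("side",s),("top",t)):
    g=cv2.cvtColor(im,cv2.COLOR_RGB2GRAY)
    hsv=cv2.cvtColor(im,cv2.COLOR_RGB2HSV); m=((hsv[:,:,1]<45)&(hsv[:,:,2]>120)).astype(np.uint8)
    u=np.array([.788,.616,0]);v=np.array([-.616,.788,0]);c=np.array([b[0],b[1],b[2]-156.7-119-48])+8*u
    hit=[]
    for a in range(0,360,20):
        P=c+53*(np.cos(np.radians(a))*np.array([0,0,1])+np.sin(np.radians(a))*v)
        x,y=proj(n,P)[0].round().astype(int); hit.append(int(m[max(0,y-2):y+3,max(0,x-2):x+3].any()) if 0<=x<512 and 0<=y<384 else -1)
    print(n,hit)
```

```text
t 15.75 pos [435.7 262.1 468.7] yaw 2.2332 z [ 0. -0. -1.] q [-0.1   0.33 -0.74  1.75  0.24  1.15 -0.24] F [-0.5  0.2 -3.3] open 23.4 g 59.0
tool shift mm [ 0.9 -0.7 73.7]
t 15.85 pos [435.8 262.  468.7] yaw 2.233 z [ 0. -0. -1.] q [-0.09  0.33 -0.74  1.75  0.24  1.15 -0.24] F [ 0.1  0.5 -2.5] open 23.4 g 59.0
side [1, 1, 1, 1, 1, 1, 1, 1, 1, 1, 1, 1, 1, 1, 1, 1, 1, 1]
top [1, 0, 0, 0, 0, 0, 0, 0, 0, 0, 1, 0, 0, 0, 0, 0, 1, 0]
```

Emit:
move_arm([
  [[0, 0, 0.002, 0, 1], [0, 0, 0.004, 0, 1], [0, 0, 0.006, 0, 1], [0, 0, 0.008, 0, 1], [0, 0, 0.008, 0, 1], [0, 0, 0.008, 0, 1], [0, 0, 0.008, 0, 1], [0, 0, 0.008, 0, 1], [0, 0, 0.008, 0, 1], [0, 0, 0.006, 0, 1], [0, 0, 0.004, 0, 1], [0, 0, 0.002, 0, 1], [0, 0, 0.002, 0, 1], [0, 0, 0.001, 0, 1], [0, 0, 0.001, 0, 1], [0, 0, 0, 0, 1]],
])

```text
time: 17.18
tool_pos: [435.5, 262.5, 392.8]
tcp_rot: [0.438, 0.899, 0.0, 0.0]
wrist_force: [0.6, -0.1, -3.6]
opening: 23.1
gripper_force: 59.0
```

Emit:
move_arm([
  [[0, 0, 0.0005, 0, 1], [0, 0, 0, 0, 1]],
])

```text
time: 17.35
tool_pos: [435.6, 262.5, 392.3]
tcp_rot: [0.439, 0.899, 0.0, 0.0]
wrist_force: [0.5, 0.3, -3.6]
opening: 23.6
gripper_force: 59.0
```

Emit:
move_arm([
  [[0, 0, 0.0005, 0, 1], [0, 0, 0, 0, 1]],
])

```text
time: 17.52
tool_pos: [435.5, 262.4, 391.7]
tcp_rot: [0.439, 0.899, 0.0, 0.0]
wrist_force: [-0.4, 0.5, -2.9]
opening: 23.3
gripper_force: 59.0
```

Emit:
move_arm([
  [[0, 0, 0.0005, 0, 1], [0, 0, 0, 0, 1]],
])

```text
time: 17.68
tool_pos: [435.5, 262.4, 391.2]
tcp_rot: [0.438, 0.899, -0.0, -0.0]
wrist_force: [-0.4, -0.3, -3.1]
opening: 22.9
gripper_force: 59.0
```

Emit:
move_arm([
  [[0, 0, 0.0005, 0, 1], [0, 0, 0, 0, 1]],
])

```text
time: 17.85
tool_pos: [435.5, 262.5, 390.6]
tcp_rot: [0.438, 0.899, -0.0, -0.0]
wrist_force: [0.8, 0.6, -3.1]
opening: 23.1
gripper_force: 59.0
```

Contact is expected near 387. I'll continue in finer steps.

Emit:
move_arm([
  [[0, 0, 0.0005, 0, 1], [0, 0, 0.0005, 0, 1], [0, 0, 0.0005, 0, 1], [0, 0, 0, 0, 1]],
])

```text
time: 18.18
tool_pos: [435.5, 262.4, 389.1]
tcp_rot: [0.438, 0.899, -0.0, -0.0]
wrist_force: [-0.0, 0.3, -3.2]
opening: 23.6
gripper_force: 59.0
```

Emit:
move_arm([
  [[0, 0, 0.0005, 0, 1], [0, 0, 0, 0, 1]],
])

```text
time: 18.35
tool_pos: [435.5, 262.5, 388.7]
tcp_rot: [0.438, 0.899, 0.0, -0.0]
wrist_force: [-0.1, 0.3, -2.7]
opening: 23.7
gripper_force: 59.0
```

Emit:
move_arm([
  [[0, 0, 0.0005, 0, 1], [0, 0, 0, 0, 1]],
])

```text
time: 18.52
tool_pos: [435.5, 262.5, 388.1]
tcp_rot: [0.438, 0.899, -0.0, -0.0]
wrist_force: [0.4, -0.6, -3.3]
opening: 23.3
gripper_force: 59.0
```

Emit:
move_arm([
  [[0, 0, 0.0005, 0, 1], [0, 0, 0, 0, 1]],
])

```text
time: 18.68
tool_pos: [435.5, 262.4, 387.6]
tcp_rot: [0.439, 0.899, -0.0, -0.0]
wrist_force: [0.5, -0.5, -2.6]
opening: 23.2
gripper_force: 59.0
```

Emit:
move_arm([
  [[0, 0, 0.0005, 0, 1], [0, 0, 0, 0, 1]],
])

```text
time: 18.85
tool_pos: [435.5, 262.4, 387.1]
tcp_rot: [0.438, 0.899, -0.0, -0.0]
wrist_force: [-0.8, 0.3, -3.3]
opening: 23.6
gripper_force: 59.0
```

Emit:
move_arm([
  [[0, 0, 0.0005, 0, 1], [0, 0, 0, 0, 1]],
])

```text
time: 19.02
tool_pos: [435.5, 262.5, 386.7]
tcp_rot: [0.438, 0.899, 0.0, -0.0]
wrist_force: [0.1, -0.4, -1.8]
opening: 23.2
gripper_force: 59.0
```

Emit:
move_arm([
  [[0, 0, 0.0005, 0, 1], [0, 0, 0, 0, 1]],
])

```text
time: 19.18
tool_pos: [435.6, 262.5, 386.3]
tcp_rot: [0.438, 0.899, 0.0, 0.0]
wrist_force: [-0.4, -0.4, -1.4]
opening: 23.4
gripper_force: 59.0
```

The load drops at z ≈ 386.7, so the ring stands on the tray floor while still on the foot. Now I'll lower a little and push it over forward with the shank.

Emit:
move_arm([
  [[0, 0.001, 0.0005, 0, 1], [0, 0.001, 0.001, 0, 1], [0, 0.002, 0.003, 0, 1], [0, 0.003, 0.004, 0, 1], [0, 0.004, 0.004, 0, 1], [0, 0.006, 0, 0, 1], [0, 0.006, 0, 0, 1], [0, 0.006, 0, 0, 1], [0, 0.006, 0, 0, 1], [0, 0.006, 0, 0, 1], [0, 0.006, 0, 0, 1], [0, 0, 0, 0, 1], [0, 0, 0, 0, 1], [0, 0, 0, 0, 1], [0, 0, 0, 0, 1], [0, 0, 0, 0, 1]],
])

```text
time: 20.52
tool_pos: [472.4, 291.2, 373.8]
tcp_rot: [0.438, 0.899, -0.0, 0.0]
wrist_force: [0.1, 0.4, -1.5]
opening: 23.7
gripper_force: 59.1
```

Run:
```python
from h import *
st()
t=read_camera('top'); s=read_camera('side')
def dump(n,im,x0,x1,y0,y1,dx,dy):
    g=cv2.cvtColor(im,cv2.COLOR_RGB2GRAY)[y0:y1,x0:x1]; g=cv2.resize(g,((x1-x0)//dx,(y1-y0)//dy),interpolation=cv2.INTER_AREA)
    print(n)
    for r in g: print(''.join(" .:-=+*#%@"[min(9,int(v)//26)] for v in r))
dump("side",s,100,245,250,375,2,3)
dump("top",t,85,195,135,245,2,3)
```

```text
t 20.52 pos [472.4 291.2 373.8] yaw 2.2338 z [ 0. -0. -1.] q [-0.18  0.49 -0.68  1.79  0.36  0.99 -0.34] F [ 0.1  0.4 -1.5] open 23.7 g 59.1
side
**************+++==-..........     ...:+********************************
******************++=-::==:.::.    .=-:+********************************
**************************+:--.    .--:=********************************
**************************+:-=.     :=-+********************************
***************************=-=:     :*#*********************************
*****************************#*:    :++*********************************
****************************=##-    :++==*******************************
**************************+--=+=:--=++++=-=+****************************
*************************=--=+*++++++***#*+=-=+*************************
***********************+--=+******++#######**+=-=***********************
**********************=--=+#######++##########*+=-=+********************
********************+---+*########*+*############*+=-=+*****************
*******************=--=+##########*+*##############**+=-=+**************
*****
[... 3358 characters left out ...]
::::::::::...:====-:--------
.:::::::::::::::::::::::::::::::::::::...:==-::--------
.:::::::::::::::::::::::::::::::::::::....-=-::--------
:::::::::::::::::::::::::::::::::::::::....:-::--------
:::::::::::::::::::::::::::::::::::::::.....::::::-----
::::::::::::::::::::::::::::::::::::::::......:::::::--
::::::::::::::::::::::::::::::::::::::::.......::::::::
:::::::::::::::::::::::::::::::::::::::::.:::::::::::::
:::::::::::::::::::::::::::::::::::::::::::::::::::::::
.:::::::::::::::::::::::::::::::::::::::::.::::::::::::
:::::::::::::::::::::::::::::::::::::::::::..::::::::::
-:::::::::::::::::::::::::::::::::::::::::::::.:::::---
---:::::::::::::::::::::::::::::::::::::::::::::.::----
```

The character map from the side camera shows the ring flat in the tray as a C spanning about (152–202, 310–356), with the foot above it and clear. I'll raise the pick and start back while checking the ring's position.

Emit:
move_arm([
  [[0, 0, -0.01, 0, 1], [0, 0, -0.02, 0, 1], [0, 0, -0.02, 0, 1], [0, 0, -0.02, 0, 1], [0, 0, -0.015, 0, 1], [0, 0, 0, 0.1, 1], [0, 0, 0, 0.1, 1], [0, 0, 0, 0.1, 1], [0, 0, 0, 0.1, 1], [0, 0, 0, 0.1, 1], [0, 0, 0, 0.1, 1], [0, 0, 0, 0.052, 1], [-0.02, 0, 0, 0, 1], [-0.03, 0, 0, 0, 1], [-0.03, 0, 0, 0, 1], [-0.03, 0, 0, 0, 1], [-0.03, 0, 0, 0, 1], [-0.03, 0, 0, 0, 1], [-0.03, 0, 0, 0, 1], [-0.03, 0, 0, 0, 1]],
])

```text
time: 22.28
tool_pos: [474.7, 60.1, 459.7]
tcp_rot: [0.703, 0.711, 0.0, 0.0]
wrist_force: [0.4, 0.1, -1.1]
opening: 23.4
gripper_force: 59.2
```

Run:
```python
from h import *
go(508.5,-303.5,460)
t=read_camera('top'); s=read_camera('side')
tc=np.array([475.5,294.4]); a=np.radians(-6.3); R=np.array([[np.cos(a),np.sin(a)],[-np.sin(a),np.cos(a)]])
for n,im,p in(("top",t,(138,190)),("side",s,(172,315))):
    g=cv2.cvtColor(im,cv2.COLOR_RGB2GRAY).astype(int)
    poly=proj(n,[[596.9,393,5],[571.9,171.5,5],[356.2,200.7,5],[377,412.3,5]]).mean(0)+.85*(proj(n,[[596.9,393,5],[571.9,171.5,5],[356.2,200.7,5],[377,412.3,5]])-proj(n,[[596.9,393,5],[571.9,171.5,5],[356.2,200.7,5],[377,412.3,5]]).mean(0))
    m=np.zeros(g.shape,np.uint8); cv2.fillConvexPoly(m,poly.astype(np.int32),1)
    v=g[m>0]; print(n,np.percentile(v,[5,50,95]))
    k=((m>0)&(g>np.median(v)+22)); ys,xs=np.nonzero(k)
    P=np.array([onz(n,(x,y),12)[:2] for x,y in zip(xs,ys)]); 
    h=cv2.convexHull(P.astype(np.float32)); c,r=cv2.minEnclosingCircle(h); A=np.c_[2*P,np.ones(len(P))]; f=np.linalg.lstsq(A,(P**2).sum(1),rcond=None)[0]; rr=np.sqrt(f[2]+f[:2]@f[:2])
    print(len(P),"enclosing",c,r,"fit",f[:2],rr,"in tray",R@(f[:2]-tc))
```

```text
t 22.28 pos [474.7  60.1 459.7] yaw 1.5822 z [ 0.001  0.    -1.   ] q [ 0.17  0.26 -0.5   1.84  0.14  1.08 -0.37] F [ 0.4  0.1 -1.1] open 23.4 g 59.2
tool shift mm [-364.    29.6   -0.4]
top [ 65. 114. 149.]
345 enclosing (437.3231506347656, 339.9576110839844) 57.90829849243164 fit [437.83347112 339.65379119] 52.69445262936462 in tray [-42.40495263  40.84719093]
side [163. 179. 239.]
563 enclosing (437.88372802734375, 337.3857727050781) 58.823638916015625 fit [438.02603043 337.70599122] 53.14017920822972 in tray [-41.99981572  38.93228418]
```

The ring lies flat: both views fit radius 53 mm, with the centre about (−42, +40) from the tray centre, inside the ±55 limit. Next I'll return to the fork.

Emit:
move_arm([
  [[-0.03, 0.0025, 0, 0, 1], [-0.03, 0.0025, 0, 0, 1], [-0.03, 0.0025, 0, 0, 1], [-0.03, 0.0025, 0, 0, 1], [-0.03, 0.0025, 0, 0, 1], [-0.03, 0.0025, 0, 0, 1], [-0.03, 0.0025, 0, 0, 1], [-0.03, 0.0025, 0, 0, 1], [-0.03, 0.0025, 0, 0, 1], [-0.03, 0.0025, 0, 0, 1], [-0.03, 0.0025, 0, 0, 1], [-0.02, 0.002, 0, 0, 1], [-0.01, 0, 0, 0, 1], [0, 0, 0, 0, 1], [0, 0, 0, 0, 1]],
])

```text
time: 23.63
tool_pos: [508.8, -297.1, 458.8]
tcp_rot: [0.703, 0.711, 0.0, -0.0]
wrist_force: [0.2, 0.4, -1.5]
opening: 23.3
gripper_force: 59.2
```

```bash
python3 -c "
from h import *
go(509,-303.8,313)"
```

```text
t 23.63 pos [ 508.8 -297.1  458.8] yaw 1.5824 z [ 0.     0.001 -1.   ] q [ 0.68  0.42 -0.35  1.58  0.15  1.17  0.31] F [ 0.2  0.4 -1.5] open 23.3 g 59.2
tool shift mm [-6.900e+00  1.000e-01  1.458e+02]
```

Emit:
move_arm([
  [[-0.004, 0, 0.02, 0, 1], [-0.003, 0, 0.02, 0, 1], [0, 0, 0.02, 0, 1], [0, 0, 0.02, 0, 1], [0, 0, 0.02, 0, 1], [0, 0, 0.02, 0, 1], [0, 0, 0.018, 0, 1], [0, 0, 0.008, 0, 1], [0, 0, 0, 0, 1], [0, 0, 0, 0, 1], [0, 0, 0, 0, 1]],
])

```text
time: 24.55
tool_pos: [509.2, -304.7, 314.1]
tcp_rot: [0.703, 0.711, 0.0, 0.001]
wrist_force: [-0.7, -0.8, -1.6]
opening: 23.6
gripper_force: 59.2
```

Run:
```python
from h import *
go(448.8,-304.2,313)
# check pick vs slot in side view: collar centre & shank
s=read_camera('side'); hsv=cv2.cvtColor(s,cv2.COLOR_RGB2HSV)
ps=state()['tool_pos']; 
for z in (60,75,90):
    P=[ps[0],ps[1],z-0.0]; u,v=proj('side',P)[0]; v=int(round(v)); u=int(round(u))
    print(z,u,v,hsv[v,u-7:u+8,2],hsv[v,u-7:u+8,1])
```

```text
t 24.55 pos [ 509.2 -304.7  314.1] yaw 1.5826 z [ 0.002 -0.001 -1.   ] q [ 0.66  0.56 -0.32  1.77  0.22  0.85  0.26] F [-0.7 -0.8 -1.6] open 23.6 g 59.2
tool shift mm [  1.2 -60.4   0.9]
60 268 148 [184 183 183 183 181 157 119 116 148 179 182 182 179 180 202] [68 68 68 67 66 54  9  7 41 66 69 64 46  4 15]
75 268 145 [182 183 183 183 181 161 126 116 133 166 181 182 183 182 172] [67 67 68 67 68 57 22  7 33 63 66 67 68 64 43]
90 268 141 [183 183 182 183 182 170 138 115 133 163 175 179 181 183 183] [68 67 67 68 67 63 37  2 29 58 63 66 66 68 68]
```

The shank is vertical and where expected, so I'll slide it in.

Emit:
move_arm([
  [[0.001, -0.006, 0, 0, 1], [0, -0.006, 0, 0, 1], [0, -0.006, 0, 0, 1], [0, -0.006, 0, 0, 1], [0, -0.006, 0, 0, 1], [0, -0.006, 0, 0, 1], [0, -0.006, 0, 0, 1], [0, -0.006, 0, 0, 1], [0, -0.006, 0, 0, 1], [0, -0.006, 0, 0, 1], [0, 0, 0, 0, 1], [0, 0, 0, 0, 1]],
])

```text
time: 25.6
tool_pos: [448.4, -305.0, 312.8]
tcp_rot: [0.703, 0.711, 0.0, 0.0]
wrist_force: [0.5, 0.8, -2.3]
opening: 23.6
gripper_force: 59.2
```

Emit:
move_arm([
  [[0, 0, 0.003, 0, 1], [0, 0, 0.003, 0, 1], [0, 0, 0.003, 0, 1], [0, 0, 0.0015, 0, 1], [0, 0, 0, 0, 1], [0, 0, 0, 0, 1]],
])

```text
time: 26.1
tool_pos: [448.9, -304.7, 302.7]
tcp_rot: [0.703, 0.711, 0.0, 0.0]
wrist_force: [-2.0, 1.4, 8.9]
opening: 23.3
gripper_force: 60.4
```

```bash
python3 -c "
from h import *
go(448.3,-304.2,302.7)"
```

```text
t 26.1 pos [ 448.9 -304.7  302.7] yaw 1.5821 z [ 0. -0. -1.] q [ 0.73  0.51 -0.32  1.91  0.22  0.76  0.29] F [-2.   1.4  8.9] open 23.3 g 60.4
tool shift mm [ 0.5 -0.6 -0. ]
```

The collar is seated at the same height as at the start. I'll release and retreat.

Emit:
move_arm([
  [[0, 0, -0.0005, 0, 1], [0, 0, 0, 0, 0.6], [0, 0, 0, 0, 0.4], [0, 0, 0, 0, 0.2], [0, 0, 0, 0, 0], [0, 0, 0, 0, 0], [0, 0, 0, 0, 0], [0, 0, 0, 0, 0], [0, 0, -0.005, 0, 0], [0, 0, -0.015, 0, 0], [0, 0, -0.02, 0, 0], [0, 0, -0.02, 0, 0], [0, 0, -0.02, 0, 0], [0, 0, -0.02, 0, 0], [0, 0, -0.02, 0, 0], [-0.03, -0.02, 0, 0, 0], [-0.03, -0.02, 0, 0, 0], [-0.03, -0.02, 0, 0, 0], [-0.03, -0.02, 0, 0, 0], [-0.03, 0, 0, 0, 0]],
])

```text
time: 27.77
tool_pos: [366.1, -457.9, 423.4]
tcp_rot: [0.705, 0.71, -0.001, -0.001]
wrist_force: [0.2, -0.3, 0.5]
opening: 85.3
gripper_force: 0.0
```

Emit:
move_arm([
  [[-0.03, 0.01, 0, 0, 0], [-0.03, 0.01, 0, 0, 0], [-0.03, 0.01, 0, 0, 0], [0, 0, 0, 0, 0], [0, 0, 0, 0, 0]],
])

```text
time: 28.18
tool_pos: [401.2, -546.7, 421.9]
tcp_rot: [0.704, 0.71, 0.0, -0.0]
wrist_force: [-0.1, -0.3, -0.2]
opening: 85.8
gripper_force: 0.0
```

Run:
```python
from h import *
st()
s=read_camera('side'); s0=cv2.imread('pics/side0.png')[:,:,::-1]; t=read_camera('top'); t0=cv2.imread('pics/top0.png')[:,:,::-1]
def black(im):
    v=im.max(2)[110:150,275:300]; ys,xs=np.nonzero(v<45); return xs.mean()+275,ys.mean()+110,len(xs),xs.min()+275,xs.max()+275,ys.min()+110,ys.max()+110
print(black(s0)); print(black(s))
for n,a,b,P in(("side",s0,s,[[672,-152,15],[676,156,30]]),("top",t0,t,[[672,-152,15],[676,156,30]])):
    for p in proj(n,P).astype(int):
        sl=np.s_[p[1]-14:p[1]+15,p[0]-14:p[0]+15]; print(n,p,"mean diff",np.abs(a[sl].astype(int)-b[sl]).mean().round(1))
```

```text
t 28.18 pos [ 401.2 -546.7  421.9] yaw 1.5803 z [-0.     0.001 -1.   ] q [ 1.03  0.58 -0.29  1.39  0.17  1.19  0.74] F [-0.1 -0.3 -0.2] open 85.8 g 0.0
(np.float64(290.3914590747331), np.float64(125.51957295373666), 281, np.int64(284), np.int64(299), np.int64(110), np.int64(144))
(np.float64(290.53169014084506), np.float64(125.56338028169014), 284, np.int64(284), np.int64(299), np.int64(110), np.int64(143))
side [197 172] mean diff 3.1
side [136 237] mean diff 2.7
top [309 117] mean diff 0.5
top [192 113] mean diff 0.5
```

The pick hangs where it did at the start, the cap and tube haven't moved, and the ring is flat in the tray. I'm handing the job in.

```bash
python3 -c "
from h import *
print(close_job())"
```

```text
the job is handed in; nothing more can be done
None
```

I've handed the job in without seeing the verdict: by my checks the ring lies flat in the tray about 42 mm off centre on each axis (limit 55), the pick hangs back in its fork, and the cap and tube are where they started.

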